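# Scoop held level over the dipping well

## Robot

A 6-joint arm with a two-finger parallel gripper is mounted at the origin on the work surface. World frame = base frame: x ahead of the robot, y to its left, z up, the work surface at z = 0. Lengths are in m, angles in rad, forces in N, time in s.
With the tool pointing down it reaches from about 0.35 to 0.975 m from the base axis. Payload 7.1 kg.
Tool frame: the origin (TCP) lies midway between the tips of the shut fingers; the grasp point (between the pads) lies 19 mm behind it; z points along the fingers, y is the line along which they close (so a half turn about z gives the same grasp; the last joint's range is limited). The gripper opens to 88 mm and grips with 3 to 60 N. Pads are 20 mm wide; open, the fingers measure 115 mm over their backs; the gripper's body (75 mm by 178 mm) begins 61 mm behind the grasp point.
Start: joints at [-1.355, 0.423, 1.63, -0, 1.089, -0.019], TCP at [0.145, -0.608, 0.223] pointing down, gripper open.
Joint ranges: [-3, 3], [-0.9, 2.11], [0.09, 2.58], [-1.31, 4.45], [0.11, 2.69], [-2.54, 2.54]. Speed limits (rad/s): [2.39, 2.39, 3.01, 3.14, 3.14, 3.14].

## Interface

Orientations are given as a unit quaternion [w, x, y, z].
In Python, from station import move_pose, movel, movej, command_gripper, wait, inverse_kinematics, read_camera, camera_info, MotionError, job_done, get_time, get_joint_pos, get_qvel, get_effort, get_tcp_pos, get_ee_rot, get_ft_force, get_ft_torque, get_grip_width, get_finger_force gives the robot as it stands. Calls block until the motion is done:
- move_pose(position, orientation): joint-space move of the TCP to a pose.
- movel(position, frame=None, v=0.15, until_force=None): straight line of the TCP; frame=None keeps the orientation; v is the mean speed in m/s. With until_force (N) it stops when the force on the tool has changed by that much, and returns True; else False.
- movej(angles): joint-space move.
- command_gripper(opening): opening from 0.0 (shut) to 1.0 (fully open); the grip force is fixed at half the most; returns when the fingers have stopped.
- wait(seconds).
- inverse_kinematics(position, orientation): joint angles nearest the present ones, or None.
- read_camera(name): name is "scene" or "side" or "wrist"; returns the picture (400x640x3 uint8, red, green, blue); there is no depth.
- camera_info(name): a dict with "intrinsics" (3x3 intrinsics, pixels), "T" (4x4, takes a point from camera to world coordinates); the wrist camera has in their place "tool_from_camera" (4x4, takes a point from camera to tool coordinates, whose origin is the TCP and whose axes are the flange's). Camera axes: x right, y up, looking along -z (the intrinsics and any distortion apply to the point x, -y, -z); pixel columns grow to the right and rows downward; lengths in m; the calibration is good to about 2 mm. A picture is of the moment at which its call begins: read the wrist's pose just before it. camera_info takes no time and is no camera call.
A pose or a line that the arm cannot do raises MotionError and nothing moves.
- job_done(): hands the job in; it is judged then, once.
Readings, each from a call of its own:
- get_time(): time.
- get_joint_pos(): joint angles.
- get_qvel(): joint speeds.
- get_effort(): joint torques, N m.
- get_tcp_pos(): TCP position.
- get_ee_rot(): TCP orientation.
- get_ft_force(): force on the tool from outside, world axes, zero at the start.
- get_ft_torque(): the same for the moment, N m.
- get_grip_width(): opening from 0.0 (shut) to 1.0 (fully open).
- get_finger_force(): force on a finger pad.
Only numpy, scipy, OpenCV 4.12 (cv2) and the standard library are available. Lean on these libraries where they do the work, as an engineer would, in place of code of your own. Each camera call takes 0.05 s, during which the arm holds its last target. There are 200 camera calls.

## Task

The sugar shaker is parked in the round dipping well of the drip tray: take it out and stand it upright on the cork pad, and let go of it. Then pick up the ice-cream scoop by its balance point and hold it level, still the same way up, with its bowl centred about 6 cm above the well's mouth and its handle running back along the length of the tray so that it can drip off. Finish while still holding it steady there; leave everything else on the counter where it is.

Things in the scene. Friction and masses are not known exactly. Their poses are not given: they have to be found in the camera images.
- tray: fixed stainless drip tray, 250 (x) by 120 mm (y), walls 25 mm high and 4 mm thick, open on top; the round dipping well stands in it at its +x end, dark slats cover the rest of its floor. Origin: centre of its underside, on the counter. It lies on either the left or the right of the robot, its well end roughly away from the robot (yaw within 0.4 rad)
- well (a point): centre of the mouth of the dipping well: an upright round steel cup, 100 mm outside and 92 mm inside diameter, mouth 35 mm above the counter, 27 mm deep (its floor is 8 mm above the counter), 65 mm from the tray's centre along the tray's +x. Axes as the tray
- pad: fixed round cork pad, 100 mm diameter, 6 mm thick, lying flat on the counter straight ahead of the robot, nearer or farther than the terracotta bowl. Origin: centre of its underside
- shaker: loose plain steel sugar shaker, an upright cylinder 54 mm in diameter and 100 mm tall, straight side up to 80 mm with a thin dark band at its top, domed above; about 0.25 kg. It starts standing on the floor of the dipping well. Origin: centre of its underside; z up
- scoop: loose ice-cream scoop, 0.26 kg, 217 mm long (x), lying level, open side of its bowl down, across from the tray, handle roughly towards the robot (yaw within 0.5). From +x: steel bowl 62 mm wide, 34 high, rim on the counter; bare steel shank 12 mm square, x = +30 to -42, axis 16 mm up; black grip 32 mm thick to x = -124, thumb plate on top. Origin: on the underside below the balance point; z up
- balance (a point): the scoop's balance point (centre of mass), in the middle of the shank, 16 mm above the scoop's underside, 61 mm behind the centre of the bowl and 42 mm ahead of the front of the black grip. Axes as the scoop
- scoop_bowl (a point): centre of the bowl's open rim, at the level of the scoop's underside. Axes as the scoop
- scoop_butt (a point): free end of the black grip, on its axis. Axes as the scoop
- bowl: bystander: empty terracotta-coloured bowl, 96 mm across, 42 mm high, straight ahead of the robot; origin under its centre
- ramekin: bystander: white cup 70 mm across, 40 mm high, at the left; origin under its centre
- tub: bystander: clear tub with white lid, 136 x 106 x 66 mm, at the right; origin under its centre
- bottle: bystander: white bottle, 56 mm diameter, 150 mm tall, at the left; origin under its centre
- skillet: bystander: small dark iron pan, 140 mm across, 30 mm high, handle 85 mm, at the near left; origin under the centre of the pan
- spoon: bystander: steel spoon lying at the near right; origin under its middle
Mind the look-alikes: they are no part of the job. Of the things shaped like the pad, the cork one is meant.

How it is judged:
On the way, in this order (a step that is already met when the one before it is completed fails the run):
1. the shaker stands upright on the cork pad, released, while the scoop still lies on the counter (horizontal distance between shaker and pad below 0.025 m and angle between shaker's own z axis and vertical below 0.1 rad and z of shaker in the frame of pad between 0.003 and 0.012 m and contact force between each of the arm, the fingers and shaker below 0.1 N and linear speed of shaker below 0.02 m/s and height (world z) of scoop below 0.01 m), for 0.2 s.
2. the scoop is lifted clear, level, gripped at its balance point (contact force between the fingers and scoop above 1 N and x of the grasp point in the frame of scoop between -0.02 and 0.02 m and angle between scoop's own z axis and vertical below 0.12 rad and height (world z) of scoop above 0.03 m), for 0.2 s.
At the end, for the whole second after the job is handed in: Scoop held still by the fingers within 20 mm of its balance point, level within 0.12 rad, touching nothing else, bowl within 20 mm of the well's axis and 30 to 90 mm above its mouth, handle back along the tray within 0.2 rad; shaker released, upright on the pad within 25 mm of its centre (horizontal distance between shaker and pad below 0.025 m and angle between shaker's own z axis and vertical below 0.1 rad and z of shaker in the frame of pad between 0.003 and 0.012 m and contact force between each of the arm, the fingers, scoop and shaker below 0.1 N and linear speed of each of shaker, scoop below 0.02 m/s and contact force between the fingers and scoop above 1 N and x of the grasp point in the frame of scoop between -0.02 and 0.02 m and angle between scoop's own z axis and vertical below 0.12 rad and horizontal distance between scoop_bowl and well below 0.02 m and z of scoop_bowl in the frame of well between 0.03 and 0.09 m and angle between the x axis of scoop and the x axis of tray, either way round below 0.2 rad and x of scoop_butt in the frame of tray below 0 m and contact force between scoop and tray below 0.1 N and angular speed of scoop below 0.15 rad/s); the arm keeps its last pose, push and grip.
It fails at once if a bystander is shifted more than 30 mm (distance of any of bowl, ramekin, tub, bottle, skillet, spoon from where it was at the start of the episode above 0.03 m).
It fails at once if a bystander is tipped (angle between any of bowl, ramekin, tub, bottle, skillet's own z axis and vertical above 0.5 rad).
It fails at once if the shaker is tipped over (angle between shaker's own z axis and vertical above 0.6 rad).
It also fails if it takes over 61 s, if anything falls off the work surface, if the arm or the gripper's body presses on something with over 40 N, if the wrist force passes 120 N, or if a joint passes its speed limit or range.

## Working session

There is one attempt and no reset: what is moved stays moved. The work goes in short steps, each a Python script; the robot and the scene stay as the last script left them, time stands still between calls to the robot, and variables do not carry over. Pictures are saved under pics/ and viewed, at most 10 in all, crops included, and the job is handed in when it is done.

```bash
mkdir -p pics; ls; python3 - <<'E'
from station import *
import cv2,numpy as np
np.set_printoptions(precision=4,suppress=True)
for n in ["scene","side"]:
    im=read_camera(n); cv2.imwrite(f"pics/{n}0.png",im[:,:,::-1]); c=camera_info(n); print(n,c)
print(camera_info("wrist"),get_time(),get_tcp_pos(),get_ee_rot())
E
```

```text
pics
scene {'intrinsics': array([[453.1548,   0.    , 315.7477],
       [  0.    , 453.1548, 203.4304],
       [  0.    ,   0.    ,   1.    ]]), 'T': array([[ 0.1609, -0.7121,  0.6834,  1.4926],
       [ 0.9868,  0.1046, -0.1234, -0.2076],
       [ 0.0164,  0.6942,  0.7196,  1.1385],
       [ 0.    ,  0.    ,  0.    ,  1.    ]])}
side {'intrinsics': array([[472.7762,   0.    , 327.2598],
       [  0.    , 472.7762, 195.9312],
       [  0.    ,   0.    ,   1.    ]]), 'T': array([[-0.886 ,  0.3285, -0.3272, -0.0029],
       [-0.4637, -0.6241,  0.6289,  0.9108],
       [ 0.0024,  0.709 ,  0.7052,  1.0694],
       [ 0.    ,  0.    ,  0.    ,  1.    ]])}
{'intrinsics': array([[278.5247,   0.    , 319.6838],
       [  0.    , 278.5247, 203.605 ],
       [  0.    ,   0.    ,   1.    ]]), 'tool_from_camera': array([[-0.0002,  0.9545,  0.2983,  0.0822],
       [ 1.    , -0.0001,  0.0007,  0.001 ],
       [ 0.0007,  0.2983, -0.9545, -0.161 ],
       [ 0.    ,  0.    ,  0.    ,  1.    ]])} 0.1 [ 0.1453 -0.6074  0.222 ] [-0.0007  0.9931  0.1171 -0.0001]
```

View pics/scene0.png

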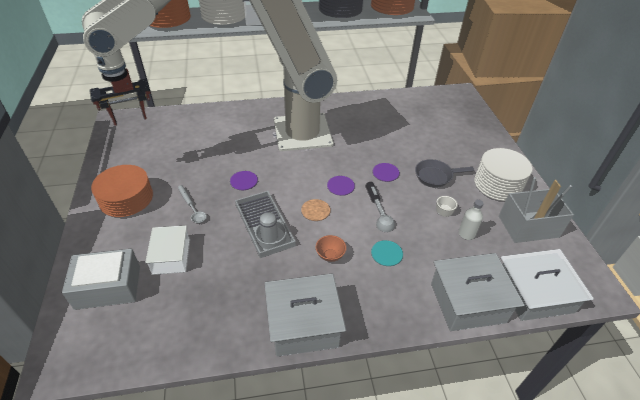

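View pics/side0.png

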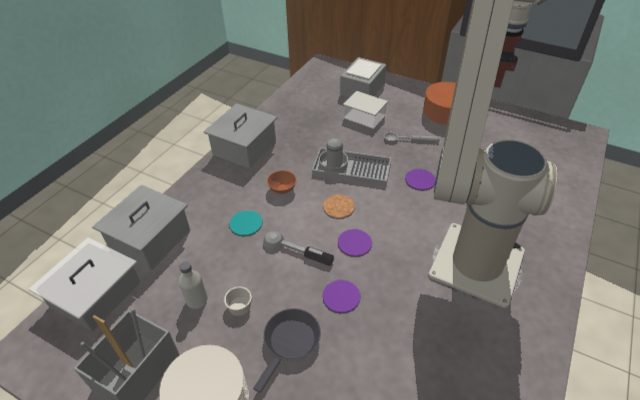

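The pictures show these candidates (scene pixels):
- **Shaker:** (267,225), in the tray's well. The white bottle at (471,221) could be mistaken for it.
- **Pad:** cork disc at (316,209). The look-alikes are purple discs at (244,180), (341,185) and (386,172), and a teal disc at (387,253).
- **Scoop:** bowl at (385,223), black grip at (373,192). The spoon at (193,205) could be mistaken for it.

I choose the shaker in the well, the cork disc and the black-grip scoop.

```bash
cat > h.py <<'E'
from station import *
import cv2,numpy as np
from scipy.spatial.transform import Rotation as R
np.set_printoptions(precision=4,suppress=True)
def quat(yaw):  # tool down, tool x at yaw in world
    x,y,z,w=(R.from_euler('z',yaw)*R.from_euler('x',np.pi)).as_quat(); return [w,x,y,z]
def T_tool():
    w,x,y,z=get_ee_rot(); T=np.eye(4); T[:3,:3]=R.from_quat([x,y,z,w]).as_matrix(); T[:3,3]=get_tcp_pos(); return T
def snap(n,save=None):
    c=camera_info(n); T=T_tool()@c["tool_from_camera"] if n=="wrist" else c["T"]
    im=read_camera(n)
    if save: cv2.imwrite(f"pics/{save}.png",im[:,:,::-1]); np.savez(f"pics/{save}.npz",K=c["intrinsics"],T=T)
    return im,(c["intrinsics"],T)
def load(s):
    d=np.load(f"pics/{s}.npz"); return cv2.imread(f"pics/{s}.png")[:,:,::-1].copy(),(d["K"],d["T"])
def ray(cam,p):
    K,T=cam; d=np.linalg.inv(K)@[p[0],p[1],1]; d=T[:3,:3]@(d*[1,-1,-1]); return T[:3,3],d/np.linalg.norm(d)
def onplane(cam,p,z):
    o,d=ray(cam,p); return o+d*(z-o[2])/d[2]
def proj(cam,P):
    K,T=cam; q=T[:3,:3].T@(np.asarray(P)-T[:3,3]); q=K@(q*[1,-1,-1]); return q[:2]/q[2]
def tri(views):  # [(cam,pixel)...] -> point, rms gap
    A=np.zeros((3,3));b=np.zeros(3);L=[]
    for c,p in views:
        o,d=ray(c,p);M=np.eye(3)-np.outer(d,d);A+=M;b+=M@o;L.append((M,o))
    X=np.linalg.solve(A,b); return X,np.sqrt(np.mean([np.sum((M@(X-o))**2) for M,o in L]))
E
python3 - <<'E'
from h import *
cs=[(camera_info(n)["intrinsics"],camera_info(n)["T"]) for n in("scene","side")]
for n,a,b in [("cork",(316,209),(339,206)),("scoopbowl top",(386,221),(273,238)),("grip end",(373,184),(332,258)),("shaker top",(267,214),(335,141)),("tray corner near R",(237,199),(389,183)),("bowl",(331,243),(282,178)),("bottle",(471,205),(187,266)),("purple",(341,185),(355,242)),("teal",(387,253),(246,223)),("ram",(447,201),(238,294)),("tub",(168,233),(366,102)),("skil",(433,172),(292,335))]:
    print(n,*tri([(cs[0],a),(cs[1],b)]))
E
```

```text
cork [ 0.4392 -0.0169  0.0026] 0.0010960406026950303
scoopbowl top [0.5433 0.2013 0.0198] 0.000930119561968783
grip end [0.3613 0.1965 0.0241] 0.008242712171009942
shaker top [ 0.5383 -0.1858  0.1079] 0.0016327600204261684
tray corner near R [ 0.3434 -0.2642 -0.0362] 0.028773766367663333
bowl [ 0.6339 -0.0018  0.0512] 8.564629820972181e-05
bottle [0.6182 0.445  0.133 ] 0.006591045924820373
purple [0.3331 0.0919 0.0021] 0.0017944939881404539
teal [ 0.6582  0.1754 -0.0007] 0.001104462935110373
ram [0.5088 0.4192 0.0481] 0.002132663766515814
tub [ 0.5553 -0.483   0.0829] 0.007339333735923199
skil [0.3365 0.4391 0.0218] 0.0009611957836284937
```

```bash
python3 - <<'E'
from h import *
for n,p in [("wA",(0.47,-0.25,0.25)),("wB",(0.5,-0.10,0.25)),("wC",(0.43,0.12,0.2)),("wD",(0.46,0.24,0.2))]:
    move_pose(p,quat(0)); wait(0.2); snap("wrist",n)
print(get_time())
a=[load(n)[0] for n in("wA","wB","wC","wD")]
def c(i): return cv2.resize(i[:,:,::-1],(400,250),interpolation=cv2.INTER_AREA)
cv2.imwrite("pics/m1.png",np.vstack([np.hstack([c(a[0]),c(a[1])]),np.hstack([c(a[2]),c(a[3])])]))
E
```

```text
5.0167
```

View pics/m1.png

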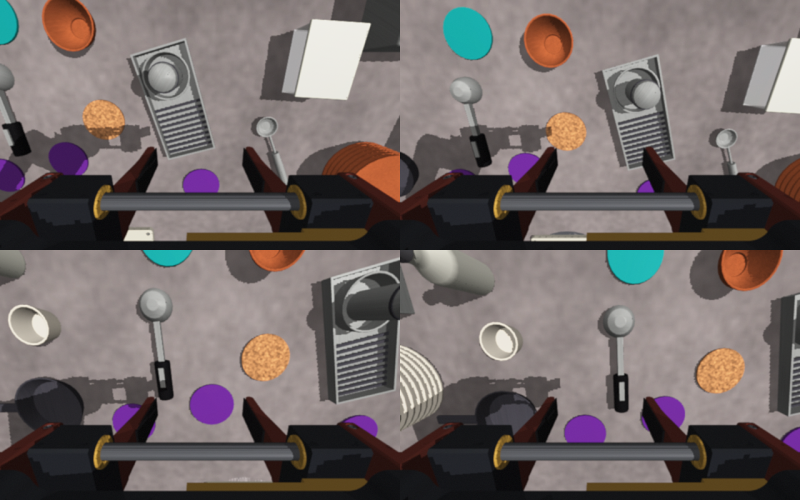

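The wrist views (montage at half scale) show the tray with the shaker at full-size (262,122) in wA, cork at (166,189), and the scoop in wC (bowl (248,88), grip (265,210)). Next I take close crops for picking points and checking the choice.

```bash
python3 - <<'E'
from h import *
def crop(n,x,y,w,h,s): 
    i=load(n)[0][y:y+h,x:x+w,::-1]; return cv2.resize(i,None,fx=s,fy=s,interpolation=cv2.INTER_CUBIC)
cv2.imwrite("pics/m2.png",np.hstack([crop("wA",200,50,150,212,2.66),crop("wB",310,70,150,212,2.66)]))
cv2.imwrite("pics/m3.png",np.hstack([crop("wC",205,45,100,200,3),crop("wD",290,75,100,200,3)]))
# cork
V=[]
for n in("wA","wB","wC","wD"):
    im,cam=load(n); hsv=cv2.cvtColor(im,cv2.COLOR_RGB2HSV)
    g=onplane; m=cv2.inRange(hsv,(9,70,60),(22,255,255)); m=cv2.morphologyEx(m,cv2.MORPH_CLOSE,np.ones((5,5)))
    cs=cv2.findContours(m,cv2.RETR_EXTERNAL,cv2.CHAIN_APPROX_NONE)[0]
    e0=proj(cam,(0.439,-0.017,0.006))
    c=[c for c in cs if cv2.pointPolygonTest(c,tuple(map(float,e0)),False)>0]
    if not c: print(n,"none");continue
    c=cv2.convexHull(c[0]); P=np.array([onplane(cam,p[0],0.006)[:2] for p in c],dtype=np.float32)
    mm=cv2.minEnclosingCircle(P); e=cv2.fitEllipse(P); print(n,e0,"circle@6mm",mm,"ell",e)
    V.append((cam,proj(cam,(*e[0],0.006))))
print(tri(V), "without A",tri(V[1:]), "CD",tri(V[2:]))
E
```

```text
wA [164.488  195.2362] circle@6mm ((0.4436914920806885, -0.01935238018631935), 0.05115100368857384) ell ((0.4437781870365143, -0.019449226558208466), (0.09936169534921646, 0.10187338292598724), 27.118240356445312)
wB [264.4759 214.052 ] circle@6mm ((0.4435710608959198, -0.018398048356175423), 0.05073465406894684) ell ((0.44389426708221436, -0.018356233835220337), (0.09965332597494125, 0.10077937692403793), 47.945919036865234)
wC [424.0749 176.3792] circle@6mm ((0.4434034824371338, -0.016681695356965065), 0.05033602938055992) ell ((0.44341161847114563, -0.016764283180236816), (0.09948179125785828, 0.10046690702438354), 167.31100463867188)
wD [511.9993 197.7043] circle@6mm ((0.44371333718299866, -0.01553346123546362), 0.051054712384939194) ell ((0.44382861256599426, -0.01566418819129467), (0.09951590746641159, 0.10186111927032471), 160.809326171875)
(array([ 0.4429, -0.0178,  0.0031]), np.float64(8.135364914542004e-05)) without A (array([ 0.4429, -0.0178,  0.0031]), np.float64(8.58128102977084e-05)) CD (array([ 0.4428, -0.0181,  0.0026]), np.float64(7.251199913541122e-05))
```

View pics/m2.png

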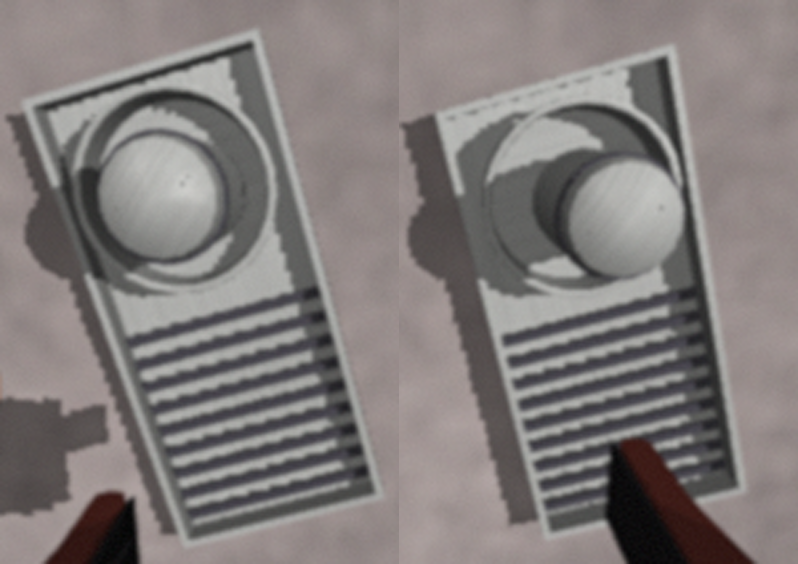

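View pics/m3.png

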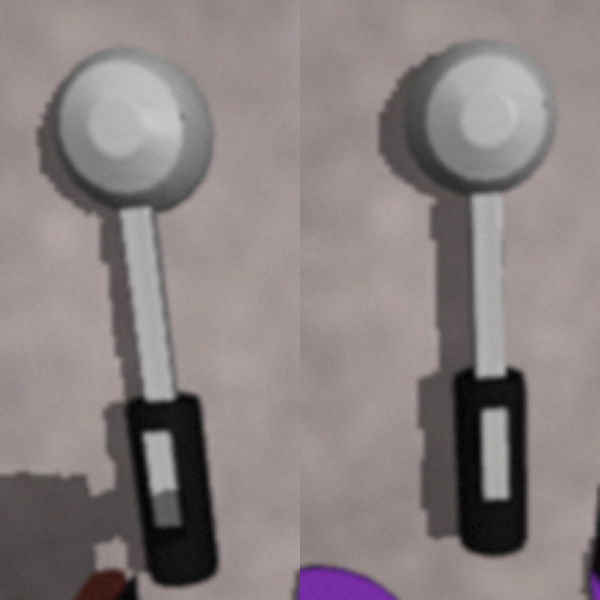

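Crops: wA/wB show the steel shaker with its dark band inside the well ring, plus all four tray corners. wC/wD show the scoop's bowl (crop (116,127) and (186,120)), shank ends and black grip. The choice is confirmed, so I triangulate these points.

```bash
python3 - <<'E'
from h import *
A,B,C,D=[load(n)[1] for n in("wA","wB","wC","wD")]
def pA(p): return (200+(p[0]+.5)/2.66-.5,50+(p[1]+.5)/2.66-.5)
def pB(p): return (310+(p[0]-399+.5)/2.66-.5,70+(p[1]+.5)/2.66-.5)
def pC(p): return (205+(p[0]+.5)/3-.5,45+(p[1]+.5)/3-.5)
def pD(p): return (290+(p[0]-300+.5)/3-.5,75+(p[1]+.5)/3-.5)
c=[]
for n,a,b in [("TL",(24,104),(438,114)),("TR",(258,30),(674,48)),("BR",(382,494),(744,490)),("BL",(188,544),(548,534)),("well",(175,191),(584,198)),("shaker",(163,195),(621,215)),("shk dots",(184,182),(661,208))]:
    X,e=tri([(A,pA(a)),(B,pB(b))]); print(n,X,e, onplane(A,pA(a),.025)[:2],onplane(B,pB(b),.025)[:2]); c.append(X)
ctr=np.mean(c[:4],0); ax=(c[0]+c[1]-c[2]-c[3])/2; print("tray",ctr,"len",np.linalg.norm(ax),"wid",np.linalg.norm(c[0]-c[1]),np.linalg.norm(c[3]-c[2]))
yaw=np.arctan2(ax[1],ax[0]); u=np.array([np.cos(yaw),np.sin(yaw)]); print("yaw",yaw,"well pred",ctr[:2]+.065*u)
s=[]
for n,a,b in [("shank-grip",(159,400),(491,377)),("shank-bowl",(137,208),(487,195)),("apex",(116,127),(486,120)),("bowl sil",(133,130),(481,117)),("dot",(184,117),(545,105)),("gripend",(184,583),(494,553)),("plate top",(155,432),(495,408)),("plate bot",(168,526),(497,499))]:
    X,e=tri([(C,pC(a)),(D,pD(b))]); print(n,X,e); s.append(X)
# direction on shank top
d=s[1]-s[0]; print("scoop yaw shank",np.arctan2(d[1],d[0]),"len",np.linalg.norm(d)); d=s[2]-s[5]; print("yaw overall",np.arctan2(d[1],d[0]),np.linalg.norm(d[:2]))
E
```

```text
TL [ 0.5869 -0.1085  0.0241] 0.00045587706622893356 [ 0.5864 -0.1088] [ 0.5873 -0.1086]
TR [ 0.6179 -0.2226  0.025 ] 0.0005803053522551106 [ 0.6185 -0.2228] [ 0.6174 -0.2225]
BR [ 0.3801 -0.2868  0.0237] 0.0005478923103544428 [ 0.3813 -0.2868] [ 0.3802 -0.2862]
BL [ 0.3488 -0.1748  0.0216] 0.0006139981886689588 [ 0.3499 -0.1753] [ 0.3516 -0.1742]
well [ 0.5466 -0.1813  0.0346] 0.0005730664741237529 [ 0.5459 -0.1794] [ 0.5463 -0.1834]
shaker [ 0.5452 -0.1863  0.0893] 0.00013574321054260466 [ 0.544  -0.1733] [ 0.5377 -0.203 ]
shk dots [ 0.5502 -0.1982  0.1056] 0.00043561712783124186 [ 0.5502 -0.1841] [ 0.5412 -0.2233]
tray [ 0.4834 -0.1982  0.0236] len 0.24674303083579688 wid 0.1182759651104409 0.11636490800681988
yaw 0.26747883122231647 well pred [ 0.5461 -0.181 ]
shank-grip [0.4406 0.1953 0.022 ] 9.744252437131726e-05
shank-bowl [0.516  0.1992 0.02  ] 0.0003226241300303099
apex [0.5443 0.2019 0.0318] 0.00013733170794006836
bowl sil [0.5455 0.2013 0.008 ] 7.191375590766384e-05
dot [0.5492 0.1784 0.022 ] 0.00045693186170128595
gripend [0.3562 0.1906 0.0192] 0.0005398221205748274
plate top [0.4306 0.1949 0.0346] 0.0003257250936030645
plate bot [0.3897 0.1924 0.0342] 5.693035506262115e-06
scoop yaw shank 0.05160546126683732 len 0.07553673057767071
yaw overall 0.05979254497412424 0.18835147498202856
```

Everything is consistent: mouth 34.6 mm, rim about 24 mm, tray 247×118, shaker band ring 89 mm, shank top 21 mm, apex 32 mm. I move the shaker now.

```bash
python3 - <<'E'
from h import *
S=(0.5455,-0.186); P=(0.443,-0.018); zt=0.065-0.019; q=quat(0)
try:
    command_gripper(1.0)
    move_pose((*S,0.20),q); movel((*S,zt),v=0.12)
    w0=get_grip_width(); command_gripper(0.0); wait(0.2)
    print("grip",w0,get_grip_width(),get_grip_width()*88,get_finger_force())
    movel((*S,0.17),v=0.12); print("lifted",get_grip_width(),get_ft_force(),get_tcp_pos())
    snap("wrist","w_lift")
    movel((*P,0.17),v=0.15); movel((*P,zt+0.02),v=0.12); wait(0.2)
    print(movel((*P,zt-0.012),v=0.02,until_force=4.0),get_tcp_pos(),get_ft_force(),get_finger_force())
    snap("scene","s_place"); snap("side","d_place")
except MotionError as e: print("ERR",e)
print(get_time())
a=load("s_place")[0][120:260,220:420,::-1];b=load("d_place")[0][120:260,240:440,::-1];c=load("w_lift")[0][:, :, ::-1]
cv2.imwrite("pics/m4.png",np.vstack([np.hstack([cv2.resize(i,(400,280)) for i in (a,b)]),cv2.resize(c,(800,500))[:300]]))
E
```

```text
grip 1.004693621863742 0.6100534701918935 53.684705376886626 30.0005414953921
lifted 0.610764455104191 [ 0.1289  0.2949 -2.1524] [ 0.5449 -0.1858  0.1692]
True [ 0.4429 -0.018   0.0439] [-0.6133  0.1152  4.547 ] 30.00067797722295
14.1667
```

View pics/m4.png

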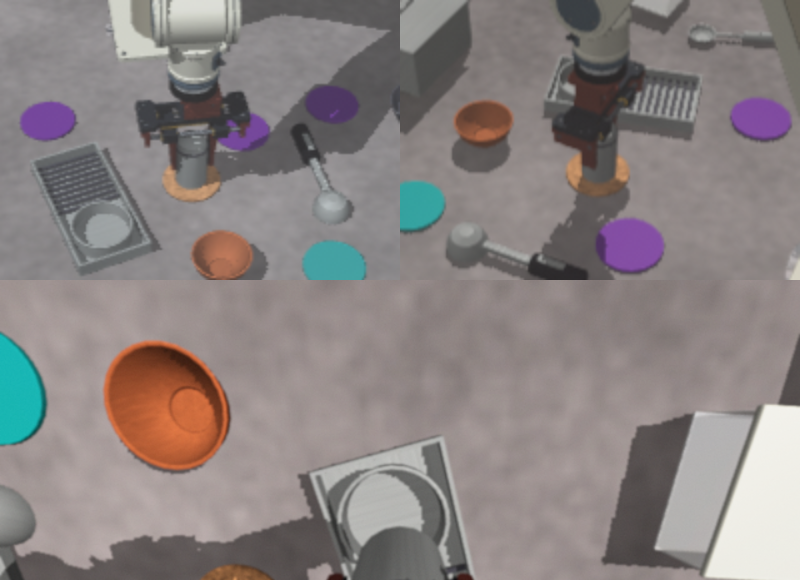

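The shaker stands centred on the cork pad (scene crop (192,180)). Contact came at the expected height (TCP 0.0439 against 0.044). I release it and grasp the scoop.

```bash
python3 - <<'E'
from h import *
P=(0.443,-0.018); yaw=0.056; G=(0.483,0.1977); q=quat(yaw)
try:
    command_gripper(1.0); wait(0.3); print(get_finger_force())
    movel((*P,0.20),v=0.15); wait(0.3)
    move_pose((*G,0.15),q); snap("wrist","w_pre"); 
    movel((*G,0.03),v=0.12); print(movel((*G,0.004),v=0.04,until_force=8),get_tcp_pos())
    command_gripper(0.0); wait(0.3)
    print("grip mm",get_grip_width()*88,get_finger_force(),get_ft_force(),get_ft_torque())
    movel((*G,0.06),v=0.06); wait(0.5); print(get_tcp_pos(),get_grip_width()*88,get_ft_force(),get_ft_torque())
    snap("scene","s_sc"); snap("side","d_sc")
except MotionError as e: print("ERR",e)
print(get_time())
a=load("s_sc")[0][140:270,240:440,::-1];b=load("d_sc")[0][150:280,200:400,::-1];c=load("w_pre")[0][:, :, ::-1]
cv2.imwrite("pics/m5.png",np.vstack([np.hstack([cv2.resize(i,(400,260)) for i in (a,b)]),cv2.resize(c,(800,500))[:320]]))
E
```

```text
0.0
False [0.483  0.1977 0.0039]
grip mm 11.854661887727547 29.99971568584442 [-0.4081  1.1873  0.0229] [ 0.1057 -0.0137  0.0581]
[0.483  0.1977 0.0599] 11.895252569963963 [-0.7413  0.7415 -3.4768] [-0.0068  0.0182 -0.0162]
22.7
```

View pics/m5.png

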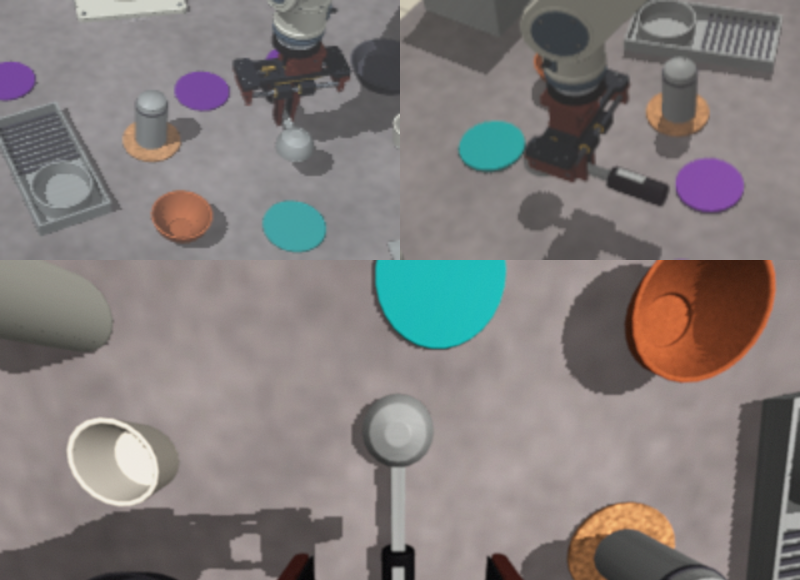

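The shaker stands alone and upright on the pad. The scoop is held at mid-shank and looks level, with the moment about the grip only 0.02 N·m. I carry it high over the shaker to the well.

```bash
python3 - <<'E'
from h import *
W=np.array([0.5463,-0.1812]); ty=0.2675
off=R.from_euler('z',ty-0.056).as_matrix()[:2,:2]@(np.array([0.5447,0.2016])-[0.483,0.1977]); T=W-off; print(off,T)
try:
    movel((0.483,0.1977,0.21),v=0.12); wait(0.1)
    movel((T[0],T[1],0.21),quat(ty),v=0.13); wait(0.2)
    movel((T[0],T[1],0.004+0.095),v=0.08); wait(0.7)
    print(get_tcp_pos(),get_ee_rot(),get_grip_width()*88,get_ft_force(),get_ft_torque(),get_finger_force())
    snap("wrist","w_end"); snap("scene","s_end"); snap("side","d_end")
except MotionError as e: print("ERR",e)
print(get_time())
a=load("s_end")[0][140:270,210:410,::-1];b=load("d_end")[0][100:230,250:450,::-1];c=load("w_end")[0][:, :, ::-1]
cv2.imwrite("pics/m6.png",np.vstack([np.hstack([cv2.resize(i,(400,260)) for i in (a,b)]),cv2.resize(c,(800,500))[:320]]))
E
```

```text
[0.0595 0.0168] [ 0.4868 -0.198 ]
[ 0.4868 -0.198   0.099 ] [-0.      0.9911  0.1333 -0.    ] 11.596949756840813 [ 0.1149  0.5757 -3.0587] [-0.0008 -0.001   0.0123] 29.99927669763565
29.975
```

View pics/m6.png

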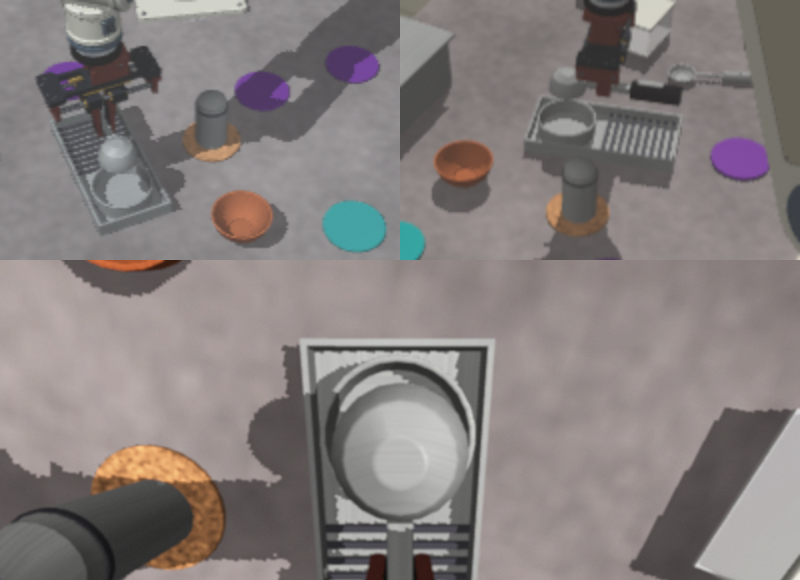

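The wrist view shows the bowl over the well (apex (320,163), full-size) with the shank along the tray. I check its position by triangulation before handing in.

```bash
python3 - <<'E'
from h import *
w,s,d=[load(n)[1] for n in("w_end","s_end","d_end")]
print("bowl sil",tri([(w,(320,155)),(s,(269,216.5)),(d,(333.5+200,140.5))])) if 0 else None
for px in [(320,163),(320,150)]: print(onplane(w,px,.129),onplane(w,px,.11))
print("scene+side sil", tri([(s,(269,217.5)),(d,(333.5,140.5))]))
print("expected side px", proj(d,(0.5463,-0.1812,0.110)), proj(s,(0.5463,-0.1812,0.110)))
# grip end (butt) in side: right end of black grip m6 (683,94)
print("grip: expected front/butt px", [proj(d,(0.4868+x*.9644,-.198+x*.2643,.111)) for x in(-.042,-.124)])
E
```

```text
[ 0.5462 -0.1828  0.129 ] [ 0.5432 -0.1836  0.11  ]
[ 0.552  -0.1812  0.129 ] [ 0.5499 -0.1818  0.11  ]
scene+side sil (array([ 0.5467, -0.1839,  0.1049]), np.float64(0.0027129975878430034))
expected side px [332.5804 140.2441] [269.0873 215.6237]
grip: expected front/butt px [array([364.0706, 144.2255]), array([389.3697, 147.6939])]
```

The bowl is within 3 mm of the well axis at the expected height, and the grip matches a level pose to about 2 px. I hand in.

```bash
python3 -c "
from station import *
print(job_done(),get_time())"
```

```text
the job is handed in; nothing more can be done
the job is handed in; nothing more can be done
```

I handed the job in at about 30 s with the shaker released upright on the cork pad and the scoop held level by its balance point, its bowl about 6 cm above the well and within 3 mm of its axis; the judge's verdict was not shown.

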